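# Open the instrument box past its safety catch

## Robot

A 6-joint arm with a two-finger parallel gripper is mounted at the origin on a cart in front of the work surface, level with it; the furniture and walls round the work are solid. World frame = base frame: x ahead of the robot, y to its left, z up, the work surface at z = 0. Lengths are in mm, angles in rad, forces in N, time in s.
With the tool pointing down it reaches from about 350 to 975 mm from the base axis. Payload 4.9 kg.
Tool frame: the origin (TCP) lies on the front face of the gripper's body, between the roots of the fingers; the fingertips stand 73 mm ahead of it and the grasp point (between the pads) lies 54 mm ahead of it; z points along the fingers, y is the line along which they close (so a half turn about z gives the same grasp; the last joint's range is limited). The gripper opens to 85 mm and grips with 20 to 120 N. Pads are 22 mm wide; open, the fingers measure 114 mm over their backs; the gripper's body (76 mm by 85 mm) begins 54 mm behind the grasp point. The pads swing forward as they close: fully open they stand 13 mm farther back than shut.
Start: joints at [-1.221, 0.053, 1.613, -0, 1.476, -0.119], TCP at [282.377, -557.553, 303.904] pointing down, gripper open.
Joint ranges: [-3.01, 3.01], [-1.01, 2.22], [0.06, 2.58], [-1.02, 4.17], [0.09, 2.62], [-3.14, 3.14]. Speed limits (rad/s): [2.57, 2.57, 3.14, 3.14, 3.14, 3.14].

## Interface

Orientations are given as a unit quaternion [x, y, z, w].
In Python, from rig import get_obs, camera, close_job, trace, tip_of gives the robot as it stands.
- The arm moves only by the shell command python3 -m creep 'ROWS' [OPENING]. ROWS is a JSON object whose one key "targets" holds a list that holds one entry, the list of rows, each a list of 6 numbers: the shift along the tool's x, y, z in cm, then the turn, a rotation vector about the tool's x, y, z in rad. In form: {"targets": [[[dx, dy, dz, wx, wy, wz], ...]]}. A call has 1 to 12 rows; each row shifts and turns the commanded pose from where the row before left it, along the tool's axes as they then stand; what a row does not reach is not made up. A row lasts 1/8 s, in which the tool goes at most 62.5 mm and 10.7 degrees, less where a joint would pass 70% of its speed; a pose out of reach is approached as far as the arm can. A call is refused whole if a number of a shift passes 6.25 or a number of a turn 0.188, either way. A call with a gripper value outside its range is refused whole. OPENING is the closure, from -1 (fully open) to 1 (shut), set as the call begins (- or left out, the last holds). The fingers move at their own pace and stop on an object; the grip force is fixed at half the most. Time passes only in rows, so rows that do not move let the fingers close. It gives the time, the measured TCP pose, the force, the opening and the grip force at its end, in the units of the state.
- get_obs(): the state, without advancing time (a new reading comes with each control period).
- camera(name): name is "scene" or "side" or "wrist"; returns a dict with "color" (400x640x3 uint8, red, green, blue), "fx", "fy", "cx", "cy" (pixels), "extrinsics" (4x4, takes a point from world to camera coordinates). Camera axes: x right, y up, looking along -z (the intrinsics and any distortion apply to the point x, -y, -z); pixel columns grow to the right and rows downward; lengths in mm; the calibration is good to about 2 mm. The wrist camera is an equidistant fisheye: a pixel r from the principal point sees the ray r / f radians off the axis. A picture is of the moment at which its call begins. There is no depth.
- close_job(): hands the job in; it is judged then, once.
Trained networks look in the newest picture that a camera, given by its name, has taken for a name from the list of things; names that differ only in an ending like _2 or _b are one class to them, and where a whole thing is asked for, a point or a joint stands for the part that bears it (a point fixed in the world has none). Each returns a list of dicts, best first, with "p" (0 to 1); they miss things now and then, are a little off and sometimes report something else, mostly with a low value. They report only what shows in the picture. A call takes as long as a camera call.
- trace(name, camera): "pixels" (400x640 bool, what is visible of it) and "rect" ([left, top, width, height] in pixels, round what is visible of it).
- tip_of(name, camera): "location" ([column, row] in pixels: a listed point, or the origin of a listed thing).
The state is a dict: "time_s": time; "joint_positions": joint angles; "joint_velocities": joint speeds; "joint_torque": joint torques, N m; "tool_pos": TCP position; "ee_rot": TCP orientation; "force": force on the tool from outside, world axes, zero at the start; "moment": the same for the moment, N m; "gripper_width": finger opening in mm; "grip_force": force on a finger pad.
Only numpy, scipy, OpenCV 4.12 (cv2) and the standard library are available. Lean on these libraries where they do the work, as an engineer would, in place of code of your own. Each camera call takes 0.05 s, during which the arm holds its last target. There are 200 camera calls.

## Task

The steel instrument box at the front of the table (not the wide-open one behind it) stands ajar, held by a hidden sprung safety catch under the raised front edge of its lid. Reach under that edge, feel for the catch, push it to the box's left (the left as you face the box from the robot) and, while holding it aside, lift the lid; then swing the lid fully open, upright or leaning back, so that it stays open by itself. Be gentle: if the lid does not come, it is still caught, so do not force the lid or the catch, and leave the small things round the box where they stand.

Things in the scene. Friction and masses are not known exactly. Their poses are not given: they have to be found in the camera images.
- box: Plain steel instrument box with a lid, fixed to the table, 126 (x) x 241 (y) x 60 mm. Origin: centre of the underside. Box -x is its front (towards the robot), +y its left, +z up. Open tray with 2 mm walls, rim at z = 56 mm; front wall from x = -59 to -57 mm. The clasp on the front wall is already flipped down: it points forward below z = 40 mm, out to x = -90 mm.
- box_lid (a joint): Lid angle, rad: 0 closed, grows as it opens, stop at 1.88; at the start ajar at 0.37 to 0.41. Stiff friction hinge (0.35 N m): the lid (0.19 kg) stays where it is left; lifting takes about 4 N at the front edge. Caught, it rises only 0.02 to 0.1 rad before the catch holds it hard. Lid and catch bend above 20 N from the gripper.
- lid_edge (a point): Middle of the bottom edge of the lid's front skirt; moves with the lid. Closed at (-61, 0, 43) mm in the box frame, at the start about 92 mm above the table. The lid is a plate 2 mm thick with a skirt 14 mm deep turned down along front and sides (closed: top at z = 59 mm, front face at x = -62 mm).
- keeper: Fixed steel cross-bar in the box, 8 mm thick, along box y from wall to wall, centre at x = -16.5, z = 53 mm. The catch's hook, at the foot of its pin, holds under it, and has left it (lid free) once the paddle is swung 0.55 rad or more (15 mm at its end). Catch and bar bend above 20 N between them.
- vial: Loose glass vial, 27 mm wide, 51 mm tall, standing at the right of the box. Origin: centre of its underside. Bystander.
- dropper: Loose brown dropper bottle, 33 mm wide, 102 mm tall, standing at the left of the box. Origin: centre of its underside. Bystander.
- counter: Loose tally counter, 62 x 47 x 21 mm, lying in front of the box, right. Origin: centre of its underside. Bystander.
- lid_hinge (a point): Middle of the hinge line, which runs along box y through (x, z) = (66, 53) mm of the box frame.
- catch_zone (a point): Middle of the zone under the lid, behind the skirt, where the catch's paddle is hidden; moves with the lid; closed at (-58, 0, 34) mm in the box frame. The paddle stands up to 40 mm left or right of it (not measured: feel for it). It is a plate 4 mm thick along y, 18 mm tall (closed: x = -30 to -58, z = 25 to 43 mm), so it hangs just below the skirt's level.
- catch_line (a point): Middle of the line along box y on which the catch's pin stands, square to the lid plate; closed at (-30, 0, 34) mm. The paddle points from the pin to the front and swings about it to the left (+y) only, against a spring: at its end 1.4 N to start, 4 N at 0.5 rad, 8 N at the hard stop at 1.0 rad; to the right it is rigid. It springs back when let go.

How it is judged (in metres and radians):
On the way:
1. the lid has been lifted clear of its safety catch (lid beyond 0.65 rad) (value of joint box_lid above 0.65 rad), for 0.1 s.
At the end, for the whole second after the job is handed in: The lid stands open by itself at more than 1.4 rad (80 degrees) from closed and is still, and the vial, dropper bottle and counter are within 20 mm of where they stood (value of joint box_lid above 1.4 rad and velocity of joint box_lid between -0.05 and 0.05 rad/s and distance of each of vial, dropper, counter from where it was at the start of the episode below 0.02 m); the robot touches nothing.
It fails at once if the gripper or arm presses on the lid or its catch with more than 20 N (contact force between any of the fingers, the arm and box_lid above 20 N).
It fails at once if the catch is strained against its cross-bar with more than 20 N (contact force between keeper and box_lid above 20 N).
It fails at once if a bystander is knocked over (angle between any of vial, dropper's own z axis and vertical above 0.5 rad).
It also fails if it takes over 50 s, if anything falls off the work surface, if the arm or the gripper's body presses on something with over 40 N, if the wrist force passes 120 N, or if a joint passes its speed limit or range.

## Working session

There is one attempt and no reset: what is moved stays moved. The work goes in short steps, Python scripts to look and compute and a shell command to move; the robot and the scene stay as the last step left them, time stands still between calls to the robot, and variables do not carry over. Pictures are saved under pics/ and viewed, at most 10 in all, crops included, and the job is handed in when it is done.

```bash
ls; mkdir -p pics
cat > h.py <<'E'
import numpy as np, cv2
from rig import get_obs, camera, close_job, trace, tip_of
from scipy.spatial.transform import Rotation as R
def ray(c,px):
    E=np.array(c["extrinsics"]); u=(px[0]-c["cx"])/c["fx"]; v=(px[1]-c["cy"])/c["fy"]
    d=np.array([u,-v,-1.]); d=E[:3,:3].T@d
    return -E[:3,:3].T@E[:3,3], d/np.linalg.norm(d)
def tri(rs):
    A=0;b=0
    for o,d in rs:
        P=np.eye(3)-np.outer(d,d);A=A+P;b=b+P@o
    x=np.linalg.solve(A,b); return x,[np.linalg.norm((np.eye(3)-np.outer(d,d))@(x-o)) for o,d in rs]
E
cat > a.py <<'E'
from h import *
np.set_printoptions(precision=1,suppress=True)
C={n:camera(n) for n in("scene","side")}
for n in C: cv2.imwrite(f"pics/{n}0.png",C[n]["color"][...,::-1])
for t in("box","lid_edge","lid_hinge","catch_zone","catch_line","vial","dropper","counter","keeper"):
    rs=[]
    for n in C:
        l=tip_of(t,n); print(t,n,[(np.round(q["location"]),round(q["p"],2)) for q in l[:3]])
        if l: rs.append(ray(C[n],l[0]["location"]))
    if len(rs)==2: print("   ",*tri(rs))
o=get_obs();print(o["ee_rot"],o["tool_pos"],o["time_s"],o["gripper_width"])
print(R.from_quat(o["ee_rot"]).as_matrix())
for n in C: 
    E=np.array(C[n]["extrinsics"]);print(n,-E[:3,:3].T@E[:3,3])
E
python3 a.py
```

```text
pics
box scene [(array([333., 225.]), 0.65)]
box side [(array([332., 219.]), 0.89), (array([381., 265.]), 0.56)]
    [554.9   6.5   1.2] [np.float64(2.2962298001540065), np.float64(2.2962298001539794)]
lid_edge scene [(array([319., 195.]), 0.84)]
lid_edge side [(array([313., 189.]), 0.95)]
    [515.8  11.3  85. ] [np.float64(1.064601609769431), np.float64(1.0646016097694944)]
lid_hinge scene [(array([352., 196.]), 0.62)]
lid_hinge side [(array([359., 193.]), 0.59)]
    [614.5   3.4  56.2] [np.float64(4.461281330387368), np.float64(4.461281330387405)]
catch_zone scene [(array([318., 200.]), 0.74)]
catch_zone side [(array([309., 192.]), 0.88)]
    [505.    6.6  80.1] [np.float64(2.6231808834953227), np.float64(2.6231808834952983)]
catch_line scene [(array([322., 198.]), 0.56)]
catch_line side [(array([321., 195.]), 0.93)]
    [533.4  18.2  65.9] [np.float64(2.7000592652785325), np.float64(2.7000592652785036)]
vial scene [(array([407., 243.]), 0.7)]
vial side [(array([384., 265.]), 0.8)]
    [ 603.2 -159.6   -1.3] [np.float64(2.739981108979755), np.float64(2.7399811089796384)]
dropper scene [(array([270., 212.]), 0.57), (array([327., 203.]), 0.29), (array([318., 200.]), 0.25)]
dropper side [(array([310., 185.]), 0.68), (array([294., 190.]), 0.65), (array([321., 197.]), 0.46)]
    [566.1 235.9 -47.7] [np.float64(3.8997158824482963), np.float64(3.899715882448259)]
counter scene [(array([325., 269.]), 0.8)]
counter side [(array([277., 275.]), 0.65)]
    [ 409.2 -108.8   -4.4] [np.float64(6.896458460879301), np.float64(6.896458460879198)]
keeper scene [(array([327., 205.]), 0.53)]
keeper side []
[ 1.   0.2 -0.   0. ] [ 282.4 -557.6  303.9] 1.0 85.62339392440306
[[ 0.9  0.5  0. ]
 [ 0.5 -0.9 -0. ]
 [-0.   0.  -1. ]]
scene [-148.6 -615.2  501.3]
side [ 341.1 -666.6  515. ]
```

Run:
```python
import cv2
a=cv2.imread("pics/scene0.png")[110:310,200:500];b=cv2.imread("pics/side0.png")[110:310,200:500]
import numpy as np
cv2.imwrite("pics/v0.png",cv2.resize(np.hstack([a,b]),(800,267),interpolation=cv2.INTER_CUBIC))
cv2.imwrite("pics/v1.png",np.vstack([cv2.resize(x[20:150],(690,299),interpolation=cv2.INTER_CUBIC) for x in (a,b)]))
```

```text
(no output)
```

View pics/v1.png

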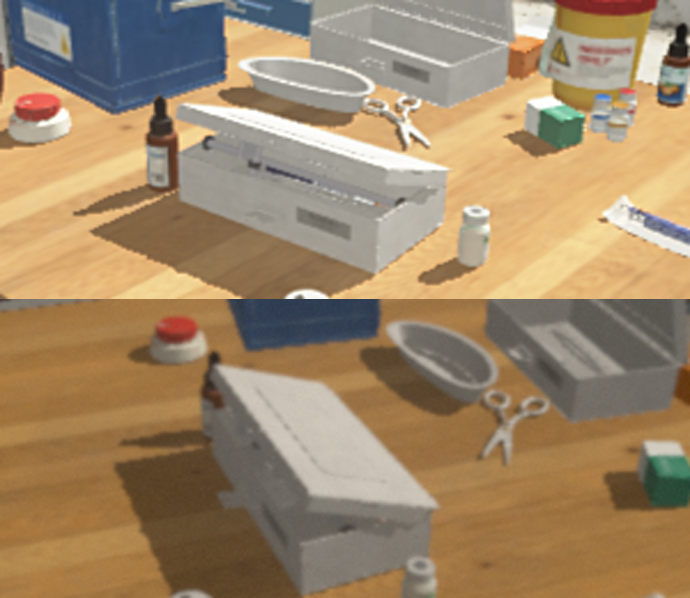

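View pics/side0.png

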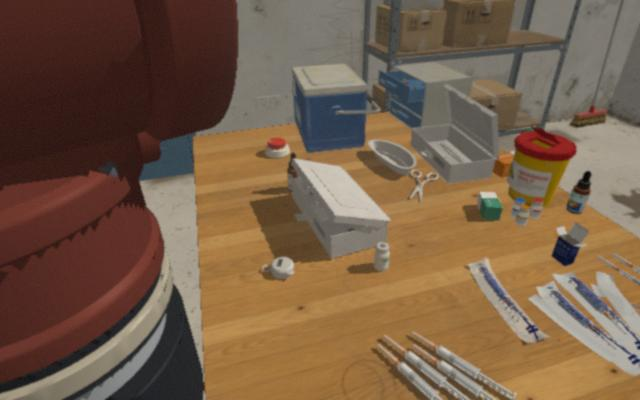

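The views show the ajar box (side about 290–388, 160–250) with the dropper at its left, the vial at its right and the counter in front. In the scene view there's a dark item in the gap near (310,200). Next I'll fit the box pose to the silhouettes.

```bash
cat > fit.py <<'E'
from h import *
from scipy.optimize import minimize
C={n:camera(n) for n in("scene","side")}
M={}
for n in C:
    for t in("box","lid_edge"):
        for q in trace(t,n)[:3]: print(t,n,round(q["p"],2),np.round(q["rect"]),q["pixels"].sum())
    m=trace("box",n)[0]["pixels"].copy()
    l=trace("lid_edge",n)
    if l: m|=l[0]["pixels"]
    M[n]=m
def proj(c,P):
    E=np.array(c["extrinsics"]);q=P@E[:3,:3].T+E[:3,3]
    return np.c_[c["cx"]+c["fx"]*q[:,0]/-q[:,2],c["cy"]+c["fy"]*q[:,1]/q[:,2]]
def w(P,p): 
    c,s=np.cos(p[2]),np.sin(p[2]);return np.c_[p[0]+c*P[:,0]-s*P[:,1],p[1]+s*P[:,0]+c*P[:,1],P[:,2]]
def box(x,y,z): return np.array([[a,b,c] for a in x for b in y for c in z],float)
def parts(p):
    B=box((-59,63),(-118,118),(0,56))
    L=box((-62,66),(-120.5,120.5),(43,59));L-=[66,0,53];c,s=np.cos(p[3]),np.sin(p[3])
    L=np.c_[66+c*L[:,0]+s*L[:,2],L[:,1],53-s*L[:,0]+c*L[:,2]]
    return w(B,p),w(L,p)
def render(c,p,S=8):
    K=cv2.UMat if 0 else None
    im=np.zeros((200*S//1,300*S),np.uint8)
    for P in parts(p):
        q=(proj(c,P)-[200,110]+.5)*S
        cv2.fillConvexPoly(im,cv2.convexHull(np.round(q).astype(np.int32)),255)
    return cv2.resize(im,(300,200),interpolation=cv2.INTER_AREA)/255.
def cost(p):
    return sum(np.abs(render(C[n],p)-M[n][110:310,200:500]).sum() for n in C)
if __name__=="__main__":
    best=None
    for yaw in(-.15,0,.1):
        r=minimize(cost,[555,6.5,yaw,.39],method="Nelder-Mead",options=dict(initial_simplex=np.array([[555,6.5,yaw,.39],[565,6.5,yaw,.39],[555,16,yaw,.39],[555,6.5,yaw+.08,.39],[555,6.5,yaw,.42]]),maxiter=250))
        print(r.x,r.fun)
        if best is None or r.fun<best.fun:best=r
    print({n:int(M[n].sum()) for n in C})
    out=[]
    for n in C:
        im=C[n]["color"][...,::-1].copy()
        im=cv2.resize(im[110:310,200:500],None,fx=2.6,fy=2.6,interpolation=cv2.INTER_CUBIC)
        for P in parts(best.x):
            q=(proj(C[n],P)-[200,110]+.5)*2.6
            cv2.polylines(im,[cv2.convexHull(q.astype(np.int32))],True,(0,0,255),1)
        out.append(im[40:330])
    cv2.imwrite("pics/fit.png",np.vstack(out))
E
python3 fit.py
```

```text
lid_edge scene 0.98 [278. 174. 114.  38.] 1618Traceback (most recent call last):
  File "fit.py", line 8, in <module>
    m=trace("box",n)[0]["pixels"].copy()
      ~~~~~~~~~~~~~~^^^
IndexError: list index out of range
```

Run:
```python
from h import *
for n in("scene","side"):
  for k in range(3):
    camera(n)
    for t in("box","lid_edge","keeper","catch_line","lid_hinge"):
        for q in trace(t,n)[:2]: print(k,t,n,round(q["p"],2),np.round(q["rect"]),q["pixels"].sum())
```

```text
0 box scene 0.92 [278. 177. 119.  74.] 5437
0 lid_edge scene 0.94 [277. 174. 120.  39.] 1613
0 keeper scene 0.67 [288. 190.  88.  29.] 284
0 keeper scene 0.49 [278. 175. 116.  74.] 5436
0 catch_line scene 0.57 [276. 177. 120.  33.] 1711
0 lid_hinge scene 0.61 [278. 178. 119.  34.] 1614
1 box scene 0.87 [279. 174. 115.  76.] 5352
1 lid_edge scene 0.85 [277. 175. 118.  35.] 1676
1 keeper scene 0.7 [276. 177. 117.  38.] 1661
1 keeper scene 0.64 [289. 190.  84.  31.] 194
1 catch_line scene 0.79 [275. 175. 121.  38.] 1662
1 lid_hinge scene 0.76 [280. 177. 116.  33.] 1678
2 box scene 0.77 [277. 177. 115.  71.] 5288
2 lid_edge scene 0.73 [276. 173. 122.  40.] 1666
2 lid_edge scene 0.35 [324. 258.  24.  16.] 333
2 keeper scene 0.52 [291. 188.  86.  33.] 193
2 catch_line scene 0.77 [275. 173. 122.  37.] 1586
2 lid_hinge scene 0.93 [279. 178. 118.  31.] 1630
2 lid_hinge scene 0.66 [400. 219.  11.  28.] 329
0 box side 0.66 [289. 158. 101.  99.] 6156
0 lid_edge side 0.94 [292. 156.  98.  69.] 3387
0 lid_edge side 0.39 [290. 161. 103.  97.] 6289
0 keeper side 0.56 [345. 224.   5.   9.] 37
0 keeper side 0.53 [289. 158. 105. 101.] 6236
0 catch_line side 0.73 [289. 160. 102.  67.] 3494
0 lid_hinge side 0.98 [288. 158. 102.  68.] 3519
1 box side 0.83 [290. 162. 103.  94.] 6095
1 keeper side 0.49 [342. 224.  12.   9.] 44
1 catch_line side 0.9 [289. 158.  99.  68.] 3506
1 lid_hinge side 0.71 [290. 159. 101.  67.] 3464
2 box side 0.86 [290. 160. 101. 100.] 6215
2 lid_edge side 0.96 [294. 157.  96.  69.] 3431
2 catch_line side 0.57 [290. 161.  96.  67.] 3376
2 lid_hinge side 0.62 [291. 161.  98.  63.] 3364
```

```bash
python3 - <<'E'
s=open("fit.py").read()
a=s.index("for n in C:\n");b=s.index("def proj")
s=s[:a]+'''for n in C:
    B=[]
    for k in range(5):
        camera(n); B+=[q["pixels"] for q in trace("box",n)[:1] if q["p"]>.6 and q["pixels"].sum()>5000]
    M[n]=np.mean(B,axis=0)
'''+s[b:]
open("fit.py","w").write(s)
E
python3 fit.py
```

```text
[5.60998853e+02 1.15961400e+01 8.04716796e-02 3.35755933e-01] 603.9186274509805
[5.60999079e+02 1.22613942e+01 8.41922015e-02 3.48589225e-01] 589.6598039215687
[5.61307101e+02 1.22356259e+01 9.10288171e-02 3.60160700e-01] 594.8166666666666
{'scene': 5409, 'side': 6130}
```

View pics/fit.png

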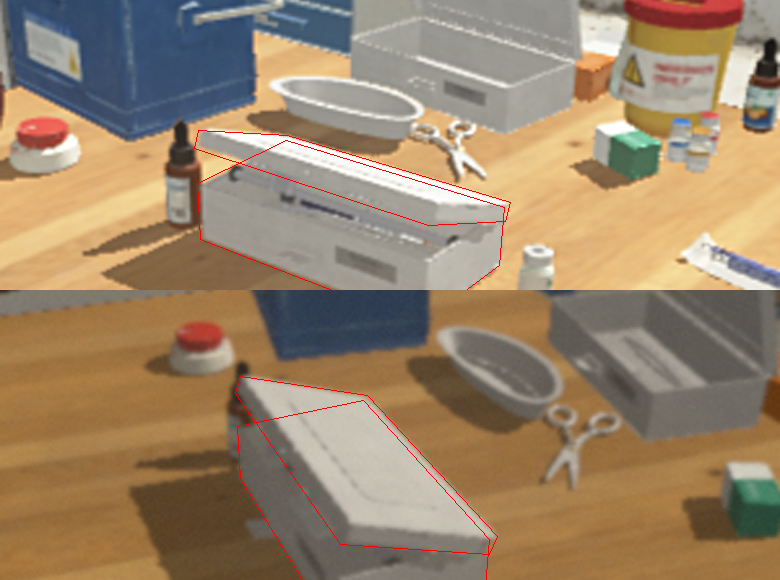

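```bash
cat > ref.py <<'E'
from fit import *
def edges(p):
    B,L=parts(p) # index a*4+b*2+c : x,y,z
    E=[(L,0,2),(L,1,3),(L,0,1),(L,0,4),(L,1,5),(L,5,7),(L,4,5),(B,0,2),(B,0,1),(B,0,4),(B,2,3),(B,4,5)]
    return [np.linspace(P[i],P[j],60) for P,i,j in E]
G={}
for n in C:
    g=cv2.cvtColor(C[n]["color"],cv2.COLOR_RGB2GRAY).astype(np.float32)
    def f(s):
        b=cv2.GaussianBlur(g,(0,0),s);return np.hypot(cv2.Sobel(b,5,1,0),cv2.Sobel(b,5,0,1))
    G[n]={s:np.minimum(f(s),60) for s in(2.,1.)}
def c2(p,s):
    t=0
    for n in C:
        for e in edges(p):
            q=proj(C[n],e).astype(np.float32)
            t-=cv2.remap(G[n][s],q[:,0][None],q[:,1][None],cv2.INTER_LINEAR).mean()
    return t
p=np.array([561,12.2,.084,.37])
for s in(2.,1.):
    d=np.diag([5,5,.03,.03]);r=minimize(c2,p,args=(s,),method="Nelder-Mead",options=dict(initial_simplex=np.vstack([p]+[p+x for x in d]),maxiter=400));p=r.x;print(p,r.fun)
np.save("p.npy",p)
def lidpt(P,p):
    P=np.atleast_2d(np.array(P,float))-[66,0,53];c,s=np.cos(p[3]),np.sin(p[3])
    return w(np.c_[66+c*P[:,0]+s*P[:,2],P[:,1],53-s*P[:,0]+c*P[:,2]],p)
out=[]
for n,(x0,y0,x1,y1) in dict(scene=(270,165,400,235),side=(280,150,400,250)).items():
    k=780/(x1-x0) if n=="scene" else 4
    im=cv2.resize(C[n]["color"][y0:y1,x0:x1,::-1],None,fx=k,fy=k,interpolation=cv2.INTER_CUBIC)
    raw=im.copy()
    for e in edges(p): cv2.polylines(im,[((proj(C[n],e)-[x0,y0]+.5)*k).astype(np.int32)],False,(0,0,255),1)
    if n=="scene":
      for y in range(-40,41,20):
        e=lidpt([[-58,y,25],[-58,y,43]],p);cv2.polylines(im,[((proj(C[n],e)-[x0,y0]+.5)*k).astype(np.int32)],False,(0,255,0),1)
      cv2.imwrite("pics/z1.png",np.vstack([raw[:300],im[:300]]))
    else: cv2.imwrite("pics/z2.png",im)
print(lidpt([[-61,0,43],[-58,0,34],[-30,0,34]],p))
E
python3 ref.py
```

```text
[5.61655977e+02 1.11308205e+01 9.54358130e-02 3.81470727e-01] -912.4210815429688
[5.61371038e+02 1.00386123e+01 9.61035036e-02 3.75295917e-01] -1085.80224609375
[[505.80246518   4.6817759   90.24758703]
 [505.29707485   4.63305603  80.77435068]
 [531.22804205   7.1328134   70.51101043]]
```

View pics/z1.png

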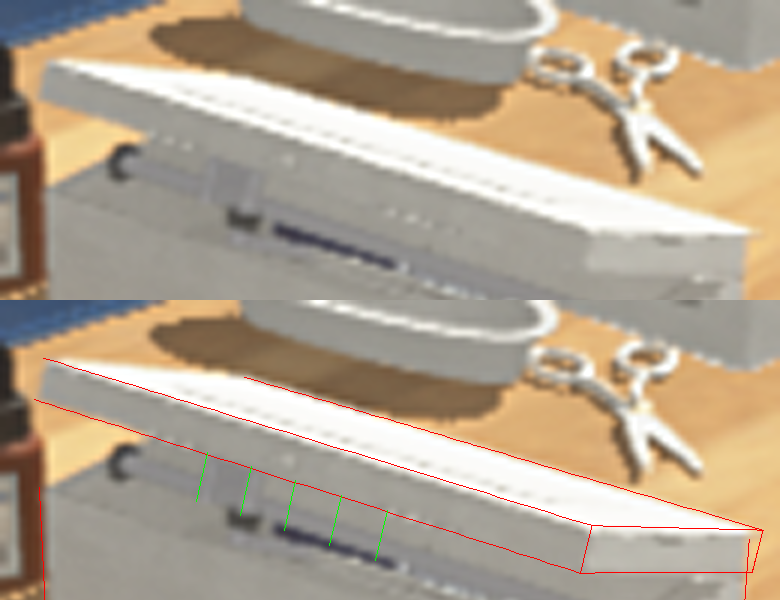

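The fit lands on the edges. The paddle's right face shows in the zoom at (208–255, 160–210), next to the +40 mm guide, so the paddle stands at about y = +37 mm in the box frame. Next is a motion helper, then the approach.

```bash
cat > plan.py <<'E'
import sys; from h import *
np.set_printoptions(precision=3,suppress=True)
p=np.load("p.npy")
def T(lx,ly,lz,th,pitch,yaw=0.,tip=73.):
    "TCP world for fingertip centre at lid-frame point (closed box coords), lid angle th, tool pitch below horizontal, yaw rel. box"
    a,b=lx-66,lz-53;c,s=np.cos(th),np.sin(th)
    X,Z=66+c*a+s*b,53-s*a+c*b
    cy,sy=np.cos(p[2]),np.sin(p[2])
    P=np.array([p[0]+cy*X-sy*ly,p[1]+sy*X+cy*ly,Z])
    Rm=R.from_euler("z",p[2]+yaw)*R.from_euler("y",pitch-np.pi/2)*R.from_matrix(np.diag([1,-1,-1.]))
    return P-tip*Rm.as_matrix()[:,2],Rm
def show(P,Rm):
    o=get_obs();R0=R.from_quat(o["ee_rot"]);x=np.array(o["tool_pos"])
    print("target",P,"| now",x,"force",np.array(o["force"]),"t",o["time_s"])
    print("shift cm in current tool axes",R0.inv().apply(P-x)/10,"in target axes",Rm.inv().apply(P-x)/10)
    print("turn",(R0.inv()*Rm).as_rotvec())
    print("turn-then-pitch: yaw first",(R0.inv()*Rm*R.from_euler("y",-(np.pi/2-PITCH))).as_rotvec())
PITCH=.375
if __name__=="__main__":
    a=list(map(float,sys.argv[1:])); PITCH=a[4]; show(*T(*a))
E
python3 plan.py -90 8 30 .375 .375; python3 plan.py -48 8 30 .375 .375
python3 - <<'E'
from h import *
o=get_obs();print(R.from_quat(o["ee_rot"]).inv().apply(np.array([390,-5,240])-o["tool_pos"])/10)
E
```

```text
target [405.81    3.08  115.475] | now [ 282.353 -557.58   303.922] force [-0.735  0.137  0.062] t 5.25
shift cm in current tool axes [ 36.342 -44.443  18.843] in target axes [-11.064 -54.623  23.343]
turn [-0.223  1.181  0.327]
turn-then-pitch: yaw first [0.    0.    0.373]
target [444.711   6.83  100.091] | now [ 282.353 -557.58   303.922] force [-0.735  0.137  0.062] t 5.25
shift cm in current tool axes [ 39.982 -43.02   20.381] in target axes [-11.064 -54.623  27.543]
turn [-0.223  1.181  0.327]
turn-then-pitch: yaw first [0.    0.    0.373]
[ 34.56597115 -44.43572321   6.39062008]
```

```bash
python3 -m creep '{"targets": [[[3.45,-4.44,0.64,0,0,0],[3.45,-4.44,0.64,0,0,0],[3.45,-4.44,0.64,0,0,0],[3.45,-4.44,0.64,0,0,0],[3.45,-4.44,0.64,0,0,0],[3.45,-4.44,0.64,0,0,0],[3.45,-4.44,0.64,0,0,0],[3.45,-4.44,0.64,0,0,0],[3.45,-4.44,0.64,0,0,0],[3.45,-4.44,0.64,0,0,0],[0,0,0,0,0,0.186],[0,0,0,0,0,0.186]]]}' 1; python3 plan.py -90 8 30 .375 .375
```

```text
time_s: 6.75
tool_pos: [389.5, -4.4, 240.0]
ee_rot: [0.999, 0.047, 0.0, 0.0]
force: [0.2, -0.8, 0.1]
gripper_width: -0.4
grip_force: 0.0
target [405.81    3.08  115.475] | now [389.532  -4.424 239.952] force [ 0.247 -0.784  0.055] t 6.75
shift cm in current tool axes [ 1.689 -0.597 12.448] in target axes [-10.963  -0.591   6.134]
turn [ 0.002  1.196 -0.002]
turn-then-pitch: yaw first [ 0.    -0.    -0.002]
```

```bash
python3 -m creep '{"targets": [[[0,0,0,0,0.18,0],[0,0,0,0,0.18,0],[0,0,0,0,0.18,0],[0,0,0,0,0.18,0],[0,0,0,0,0.18,0],[0,0,0,0,0.18,0],[0,0,0,0,0,0]]]}' 1; python3 plan.py -90 8 30 .375 .375;python3 plan.py -48 8 30 .375 .375; python3 -c "
from rig import get_obs;print(get_obs()['joint_positions'],get_obs()['gripper_width'])"
```

```text
time_s: 7.62
tool_pos: [435.9, -10.6, 264.7]
ee_rot: [0.865, 0.043, 0.499, -0.027]
force: [-0.8, -0.4, -0.0]
gripper_width: -0.1
grip_force: 0.0
target [405.81    3.08  115.475] | now [435.899 -10.597 264.66 ] force [-0.808 -0.442 -0.037] t 7.625
shift cm in current tool axes [-14.345  -1.612   5.011] in target axes [-14.931  -1.65    2.8  ]
turn [-0.006  0.15  -0.001]
turn-then-pitch: yaw first [-0.006 -1.046  0.003]
target [444.711   6.83  100.091] | now [435.899 -10.597 264.66 ] force [-0.808 -0.442 -0.037] t 7.625
shift cm in current tool axes [-13.717  -1.586   9.164] in target axes [-14.931  -1.65    7.   ]
turn [-0.006  0.15  -0.001]
turn-then-pitch: yaw first [-0.006 -1.046  0.003]
[-0.40223223 -1.01045531  2.58214312  0.69688063  0.71130594  0.73920087] -0.10822384517414428
```

The arm is at joint limits 2 and 3, so a shallow tool straight ahead is out of reach this close. I'll identify the kinematics from a few poses to choose a reachable approach.

```bash
cat > log.py <<'E'
from rig import get_obs; import json
o=get_obs(); open("log.jsonl","a").write(json.dumps([list(map(float,o[k])) for k in("joint_positions","tool_pos","ee_rot")])+"\n")
E
python3 log.py
python3 -m creep '{"targets": [[[2,5,-2,0,0,0],[2,5,-2,0,0,0],[0,0,0,0,-0.18,0],[0,0,0,0,0,0]]]}' >/dev/null; python3 log.py
python3 -m creep '{"targets": [[[0,5,0,-0.18,0,0],[0,4,0,-0.18,0,0.1],[0,0,0,0,0,0.1],[0,0,0,0,0,0]]]}' ; python3 log.py
cat > kin.py <<'E'
import json
from h import *
from scipy.optimize import least_squares
D=[json.loads(l) for l in open("log.jsonl")]
D.append([[-1.221,.053,1.613,0,1.476,-.119],[282.377,-557.553,303.904],[0.983,0.185,0,0]])
def fk(q,k):
    h,a1,L2,ox,L3,d6,e,e4=k
    Rz=lambda a:R.from_euler("z",a);Ry=lambda a:R.from_euler("y",a)
    r=Rz(q[0]);t=r.apply([a1,e,h]); r=r*Ry(q[1]);t=t+r.apply([0,0,L2]);r=r*Ry(q[2]);t=t+r.apply([ox,0,L3])
    r=r*Rz(q[3]);r=r*Ry(q[4]);t=t+r.apply([0,e4,d6]);return t,r*Rz(q[5])
def res(k): return np.concatenate([fk(d[0],k)[0]-d[1] for d in D])
if __name__=="__main__":
    f=least_squares(res,[200,0,400,0,500,200,74,0]);np.set_printoptions(precision=2,suppress=True);print(f.x,f.fun)
    np.save("k.npy",f.x)
    for d in D:
        r=fk(d[0],f.x)[1]; print((r.inv()*R.from_quat(d[2])).as_rotvec(),np.array(d[0]),np.array(d[1]))
E
python3 kin.py
```

```text
time_s: 8.62
tool_pos: [435.2, -199.0, 320.7]
ee_rot: [0.893, -0.111, 0.427, 0.091]
force: [-0.0, 0.7, -1.2]
gripper_width: 0.3
grip_force: 0.0
[238.08   1.01 426.35  95.67 608.9  206.81  74.38  -0.18] [-0.    0.01  0.01  0.01 -0.01 -0.03 -0.01  0.    0.04  0.   -0.   -0.01]
[0.   0.   1.57] [-0.4  -1.01  2.58  0.7   0.71  0.74] [435.9  -10.6  264.66]
[0.   0.   1.57] [-0.68 -0.85  2.37  0.68  1.04  0.61] [ 431.9  -112.3   319.99]
[0.   0.   1.57] [-0.71 -0.79  2.35  0.44  0.76  0.92] [ 435.23 -199.03  320.66]
[-0.   -0.    1.67] [-1.22  0.05  1.61  0.    1.48 -0.12] [ 282.38 -557.55  303.9 ]
```

```bash
cat > ik.py <<'E'
from kin import *
k=np.load("k.npy"); p=np.load("p.npy")
lo=np.array([-3.01,-1.01,.06,-1.02,.09,-3.14])+.02; hi=np.array([3.01,2.22,2.58,4.17,2.62,3.14])-.02
F=R.from_euler("z",np.pi/2)
def ik(P,Rm,q0s):
    best=None
    for q0 in q0s:
        def f(q):
            t,r=fk(q,k);return np.r_[(t-P)/10,(( r*F).inv()*Rm).as_rotvec()*10]
        s=least_squares(f,np.clip(q0,lo+.01,hi-.01),bounds=(lo,hi))
        if best is None or s.cost<best.cost:best=s
        if best.cost<1e-6:break
    return best.x,best.cost
def lidpose(tip,th,psi,dl,roll=0,L=73):
    a,b=tip[0]-66,tip[2]-53;c,s=np.cos(th),np.sin(th)
    X,Z,Y=66+c*a+s*b,53-s*a+c*b,tip[1]
    P=R.from_euler("z",p[2]).apply([X,Y,Z])+[p[0],p[1],0]
    Rm=R.from_euler("z",p[2])*R.from_euler("y",th)*R.from_euler("z",psi)*R.from_euler("y",dl-np.pi/2)*R.from_matrix(np.diag([1,-1,-1.]))*R.from_euler("z",roll)
    return P-L*Rm.as_matrix()[:,2],Rm
Q0=[[-.7,-.8,2.35,.5,.8,.8],[-.2,-.6,2.2,0,.5,0],[.3,-.6,2.2,3.1,.5,-2],[-.4,-.9,2.4,1.5,.9,1.5]]
if __name__=="__main__":
    for psi in np.radians([-75,-50,-25,25,40,55,70,85]):
        print(round(np.degrees(psi)),end=": ")
        for dl in(0,.2,.4,.6,.8):
            q,c=ik(*lidpose((-45,25,30),.375,psi,dl),Q0);print(f"{c:.3g}",end="  ")
        print()
E
python3 ik.py
```

```text
-75: 16  7.77  3.39  1.09  0.0622  
-50: 5.19  5.41  0.744  1.45e-28  3.54e-27  
-25: 1.08e-26  1.47  7.84e-25  7.64e-28  1.71e-28  
25: 1.16e-27  7.13e-29  3.69e-24  2.49e-28  2.68e-27  
40: 1.07e-29  1.48e-24  1.3e-23  6.05e-23  2.44e-24  
55: 7.05e-24  7.15e-29  2.88e-28  2.58e-29  7.27e-29  
70: 4.07e-23  1.13e-25  2.31e-26  7.91e-28  4.25e-29  
85: 4.92e-29  1.08e-27  8.64e-29  1.87e-28  5.66e-25
```

```bash
cat > wp.py <<'E'
from ik import *
np.set_printoptions(precision=2,suppress=True)
import sys
from rig import get_obs
for deg in(35,45,55):
  psi=np.radians(deg); q=np.array(get_obs()["joint_positions"]); print(deg)
  for tip,th in[((-91,-22,30),.375),((-42,12,30),.375),((-42,37,30),.375),((-42,37,30),.7),((-42,37,30),1.0),((-42,37,30),1.3),((-42,37,30),1.6),((-42,37,30),1.8)]:
    P,Rm=lidpose(tip,th,psi,0); q2,c=ik(P,Rm,[q]+Q0); print(tip,th,f"{c:.2g}",P,q2,abs(q2-q).max());q=q2
E
python3 wp.py
```

```text
35
(-91, -22, 30) 0.375 1.2e-24 [424.01 -67.37 111.01] [-0.84 -0.1   2.43  1.34  1.37 -0.52] 1.4337764723198503
(-42, 12, 30) 0.375 1.4e-28 [466.13 -29.15  93.06] [-0.68  0.01  2.38  1.47  1.25 -0.55] 0.16533673604706767
(-42, 37, 30) 0.375 4e-29 [463.73  -4.27  93.06] [-0.62 -0.02  2.41  1.5   1.21 -0.55] 0.05315902523151539
(-42, 37, 30) 0.7 1.8e-28 [485.04  -2.21 143.51] [-0.54 -0.2   2.33  1.16  1.14  0.04] 0.5891219642135712
(-42, 37, 30) 1.0 1.5e-26 [518.03   0.97 181.77] [-0.44 -0.16  2.15  0.88  1.21  0.49] 0.45234634661908846
(-42, 37, 30) 1.3 1.4e-28 [560.8    5.09 208.53] [-0.36 -0.02  1.93  0.68  1.36  0.84] 0.34914275132749617
(-42, 37, 30) 1.6 1.1e-28 [609.53   9.79 221.4 ] [-0.29  0.17  1.69  0.55  1.56  1.11] 0.26986803085892797
(-42, 37, 30) 1.8 3e-28 [643.19  13.03 221.64] [-0.25  0.32  1.52  0.5   1.71  1.26] 0.1662194696502195
45
(-91, -22, 30) 0.375 7.2e-28 [432.52 -76.34 108.01] [-0.84  0.06  2.31  1.26  1.51 -0.54] 1.4554190667531586
(-42, 12, 30) 0.375 5.9e-29 [474.64 -38.12  90.06] [-0.69  0.14  2.27  1.36  1.4  -0.55] 0.14555347945521224
(-42, 37, 30) 0.375 
[... 782 characters left out ...]
9] [-0.69  0.27  2.15  1.28  1.55 -0.55] 0.1296325196118372
(-42, 37, 30) 0.375 5.3e-24 [482.06 -20.51  86.49] [-0.65  0.24  2.18  1.31  1.52 -0.55] 0.041301961835591317
(-42, 37, 30) 0.7 1.1e-27 [500.41 -18.74 131.96] [-0.59  0.11  2.14  1.16  1.48 -0.09] 0.4673019743953435
(-42, 37, 30) 1.0 1.9e-29 [529.39 -15.95 166.69] [-0.52  0.09  2.02  1.01  1.51  0.32] 0.40088880137367555
(-42, 37, 30) 1.3 1.2e-28 [567.29 -12.29 191.26] [-0.45  0.17  1.86  0.89  1.59  0.67] 0.3575713096331965
(-42, 37, 30) 1.6 3.8e-29 [610.73  -8.11 203.48] [-0.39  0.3   1.67  0.81  1.71  0.99] 0.3179771154783394
(-42, 37, 30) 1.8 4.2e-28 [640.85  -5.2  204.18] [-0.35  0.4   1.54  0.78  1.81  1.19] 0.1956307999933079
```

```bash
cat > go.py <<'E'
import sys
from ik import *
from rig import get_obs
np.set_printoptions(precision=3,suppress=True)
def show(tip,th,psi=.61):
    P,Rm=lidpose(tip,th,psi,0)
    o=get_obs();R0=R.from_quat(o["ee_rot"]);x=np.array(o["tool_pos"])
    print("shift cm now-axes",R0.inv().apply(P-x)/10,"target-axes",Rm.inv().apply(P-x)/10,"turn",(R0.inv()*Rm).as_rotvec(),"| t",o["time_s"])
    print("box axes in tool cols(x,y,lidz):",[R0.inv().apply(R.from_euler("z",p[2]).apply(v)) for v in np.eye(3)])
    f=R.from_euler("z",-p[2]).apply(o["force"]);print("force box frame",f)
a=list(map(float,sys.argv[1:]));show(a[:3],a[3])
E
python3 go.py -91 -22 30 .375; python3 go.py -91 -22 90 .375
```

```text
shift cm now-axes [-18.699 -13.714   8.747] target-axes [-19.455  -6.359  13.975] turn [ 0.965  0.258 -0.223] | t 8.625
box axes in tool cols(x,y,lidz): [array([ 0.596, -0.367,  0.715]), array([-0.179, -0.928, -0.327]), array([ 0.783,  0.067, -0.618])]
force box frame [ 0.05   0.707 -1.178]
shift cm now-axes [-13.018 -14.148   6.865] target-axes [-13.455  -6.359  13.975] turn [ 0.965  0.258 -0.223] | t 8.625
box axes in tool cols(x,y,lidz): [array([ 0.596, -0.367,  0.715]), array([-0.179, -0.928, -0.327]), array([ 0.783,  0.067, -0.618])]
force box frame [ 0.05   0.707 -1.178]
```

```bash
python3 -m creep '{"targets": [[[0,0,0,0.161,0.043,-0.037],[0,0,0,0.161,0.043,-0.037],[0,0,0,0.161,0.043,-0.037],[0,0,0,0.161,0.043,-0.037],[0,0,0,0.161,0.043,-0.037],[0,0,0,0.161,0.043,-0.037],[0,0,0,0,0,0]]]}' 1;  python3 go.py -91 -22 30 .375
```

```text
time_s: 9.5
tool_pos: [435.5, -200.6, 319.9]
ee_rot: [0.783, 0.199, 0.523, -0.27]
force: [0.6, -0.1, 0.0]
gripper_width: 0.0
grip_force: 0.0
shift cm now-axes [-19.412  -6.536  13.99 ] target-axes [-19.389  -6.512  14.033] turn [ 0.016  0.003 -0.01 ] | t 9.5
box axes in tool cols(x,y,lidz): [array([0.374, 0.517, 0.77 ]), array([-0.007, -0.829,  0.56 ]), array([ 0.927, -0.215, -0.307])]
force box frame [ 0.637 -0.143  0.031]
```

```bash
python3 -m creep '{"targets": [[[-3.88,-1.3,2.8,0.003,0,-0.002],[-3.88,-1.3,2.8,0.003,0,-0.002],[-3.88,-1.3,2.8,0.003,0,-0.002],[-3.88,-1.3,2.8,0.003,0,-0.002],[-3.88,-1.3,2.8,0.003,0,-0.002],[0,0,0,0,0,0],[0,0,0,0,0,0]]]}' 1;  python3 go.py -91 -22 30 .375;  python3 go.py -42 12 30 .375
python3 - <<'E'
from h import *
a=[camera(n)["color"][...,::-1] for n in("scene","side","wrist")]
cv2.imwrite("pics/pre.png",np.vstack([np.hstack([cv2.resize(a[0][150:260,260:420],(400,275),interpolation=3),cv2.resize(a[1][140:250,250:410],(400,275),interpolation=3)]),np.hstack([cv2.resize(a[2],(480,300)),np.zeros((300,320,3),np.uint8)])]))
E
```

```text
time_s: 10.38
tool_pos: [424.8, -69.4, 114.4]
ee_rot: [0.78, 0.209, 0.524, -0.27]
force: [-0.7, 0.2, 0.3]
gripper_width: -0.2
grip_force: 0.0
shift cm now-axes [-0.334 -0.14   0.174] target-axes [-0.336 -0.138  0.173] turn [0.004 0.003 0.006] | t 10.375
box axes in tool cols(x,y,lidz): [array([0.365, 0.533, 0.764]), array([ 0.007, -0.822,  0.57 ]), array([ 0.931, -0.203, -0.304])]
force box frame [-0.692  0.251  0.285]
shift cm now-axes [-0.317 -0.142  6.138] target-axes [-0.336 -0.117  6.138] turn [0.004 0.003 0.006] | t 10.375
box axes in tool cols(x,y,lidz): [array([0.365, 0.533, 0.764]), array([ 0.007, -0.822,  0.57 ]), array([ 0.931, -0.203, -0.304])]
force box frame [-0.692  0.251  0.285]
```

View pics/pre.png

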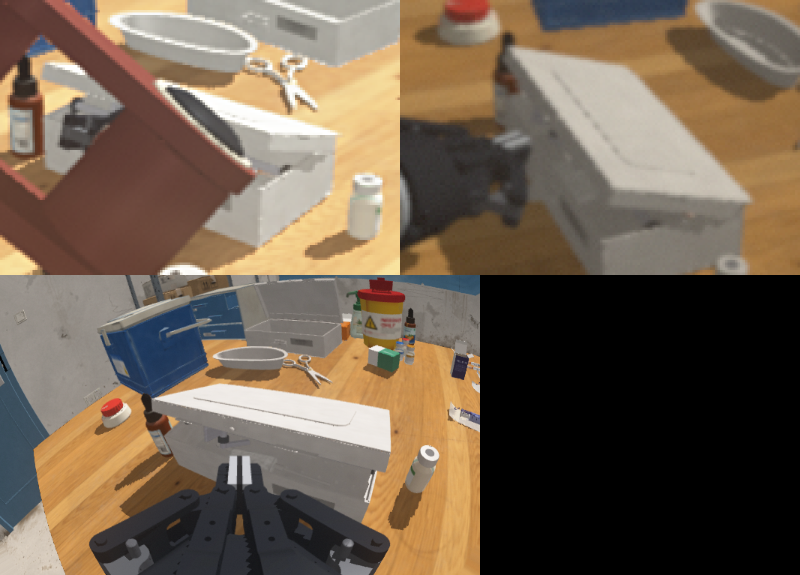

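The wrist view shows the closed tips at (240,470), heading into the gap just right of the dark hook at (222,437). The vial and dropper are clear.

```bash
python3 -m creep '{"targets": [[[-0.5,-0.12,0,0.004,0.003,0.006],[0,0,1,0,0,0],[0,0,1,0,0,0],[0,0,1,0,0,0],[0,0,1,0,0,0],[0,0,0,0,0,0]]]}' 1;  python3 go.py -42 12 28 .375
```

```text
time_s: 11.28
tool_pos: [449.6, -41.2, 95.7]
ee_rot: [0.779, 0.206, 0.523, -0.276]
force: [-0.3, 0.4, 0.4]
gripper_width: -0.2
grip_force: 0.0
shift cm now-axes [0.198 0.146 2.016] target-axes [0.195 0.139 2.017] turn [-0.004  0.001 -0.004] | t 11.275
box axes in tool cols(x,y,lidz): [array([0.369, 0.535, 0.76 ]), array([-0.002, -0.817,  0.576]), array([ 0.929, -0.214, -0.3  ])]
force box frame [-0.247  0.38   0.377]
```

```bash
python3 -m creep '{"targets": [[[0,0,0.5,0,0,0],[0,0,0.5,0,0,0],[0,0,0.5,0,0,0],[0,0,0.4,0,0,0],[0,0,0,0,0,0]]]}' 1;  python3 go.py -42 12 28 .375
```

```text
time_s: 11.9
tool_pos: [462.9, -29.5, 90.3]
ee_rot: [0.78, 0.206, 0.523, -0.275]
force: [-0.1, -0.4, -0.3]
gripper_width: -0.1
grip_force: 0.0
shift cm now-axes [0.181 0.105 0.171] target-axes [0.18  0.106 0.171] turn [-0.002  0.001 -0.003] | t 11.9
box axes in tool cols(x,y,lidz): [array([0.369, 0.534, 0.761]), array([-0.002, -0.818,  0.575]), array([ 0.93 , -0.214, -0.3  ])]
force box frame [-0.092 -0.349 -0.273]
```

```bash
python3 -m creep '{"targets": [[[0.1,-0.25,0.17,0,0,0],[0,-0.25,0.17,0,0,0],[0,-0.25,0.17,0,0,0],[0,0,0,0,0,0]]]}' 1;  python3 go.py -42 12 28 .375
```

```text
time_s: 12.4
tool_pos: [462.0, -20.4, 91.4]
ee_rot: [0.78, 0.206, 0.523, -0.275]
force: [-0.3, -0.4, -0.3]
gripper_width: -0.1
grip_force: 0.0
shift cm now-axes [ 0.08   0.874 -0.325] target-axes [ 0.077  0.875 -0.323] turn [-0.002  0.001 -0.003] | t 12.4
box axes in tool cols(x,y,lidz): [array([0.368, 0.534, 0.761]), array([-0.002, -0.818,  0.575]), array([ 0.93 , -0.214, -0.3  ])]
force box frame [-0.297 -0.403 -0.315]
```

```bash
python3 -m creep '{"targets": [[[0,-0.17,0.12,0,0,0],[0,-0.17,0.12,0,0,0],[0,0,0,0,0,0]]]}' 1;  python3 go.py -42 12 28 .375
```

```text
time_s: 12.78
tool_pos: [461.7, -16.4, 91.4]
ee_rot: [0.78, 0.206, 0.523, -0.275]
force: [-0.1, -0.6, 0.3]
gripper_width: 0.1
grip_force: 0.0
shift cm now-axes [ 0.076  1.198 -0.563] target-axes [ 0.073  1.2   -0.56 ] turn [-0.002  0.001 -0.003] | t 12.775
box axes in tool cols(x,y,lidz): [array([0.369, 0.533, 0.761]), array([-0.002, -0.818,  0.575]), array([ 0.93 , -0.214, -0.3  ])]
force box frame [-0.104 -0.552  0.27 ]
```

```bash
python3 -m creep '{"targets": [[[0,-0.17,0.12,0,0,0],[0,-0.17,0.12,0,0,0],[0,0,0,0,0,0]]]}' 1;  python3 go.py -42 12 28 .375
```

```text
time_s: 13.15
tool_pos: [461.3, -12.2, 91.3]
ee_rot: [0.78, 0.206, 0.523, -0.275]
force: [0.1, -0.0, 0.4]
gripper_width: 0.2
grip_force: 0.0
shift cm now-axes [ 0.08   1.543 -0.806] target-axes [ 0.075  1.546 -0.802] turn [-0.002  0.001 -0.003] | t 13.15
box axes in tool cols(x,y,lidz): [array([0.369, 0.534, 0.761]), array([-0.002, -0.818,  0.575]), array([ 0.93 , -0.214, -0.3  ])]
force box frame [ 0.05  -0.034  0.363]
```

```bash
python3 -m creep '{"targets": [[[0,-0.17,0.12,0,0,0],[0,-0.17,0.12,0,0,0],[0,0,0,0,0,0]]]}' 1;  python3 go.py -42 12 28 .375
```

```text
time_s: 13.52
tool_pos: [461.2, -8.5, 91.5]
ee_rot: [0.78, 0.206, 0.524, -0.275]
force: [-0.6, -3.4, -0.7]
gripper_width: -0.0
grip_force: 1.6
shift cm now-axes [ 0.058  1.835 -1.03 ] target-axes [ 0.053  1.836 -1.028] turn [-0.001  0.001 -0.003] | t 13.525
box axes in tool cols(x,y,lidz): [array([0.368, 0.533, 0.762]), array([-0.002, -0.819,  0.574]), array([ 0.93 , -0.213, -0.3  ])]
force box frame [-0.969 -3.294 -0.744]
```

```bash
python3 -m creep '{"targets": [[[0,-0.17,0.12,0,0,0],[0,-0.17,0.12,0,0,0],[0,0,0,0,0,0]]]}' 1;  python3 go.py -42 12 28 .375
```

```text
time_s: 13.9
tool_pos: [461.0, -4.5, 91.5]
ee_rot: [0.78, 0.206, 0.524, -0.275]
force: [-0.3, -3.9, -1.8]
gripper_width: 0.1
grip_force: 2.1
shift cm now-axes [ 0.049  2.161 -1.273] target-axes [ 0.044  2.162 -1.272] turn [-0.001  0.001 -0.003] | t 13.9
box axes in tool cols(x,y,lidz): [array([0.368, 0.532, 0.762]), array([-0.002, -0.819,  0.573]), array([ 0.93 , -0.213, -0.301])]
force box frame [-0.685 -3.895 -1.791]
```

Contact: a springy 3–4 N. I'll keep pushing.

```bash
python3 -m creep '{"targets": [[[0,-0.17,0.12,0,0,0],[0,-0.17,0.12,0,0,0],[0,0,0,0,0,0]]]}' 1;  python3 go.py -42 12 28 .375
```

```text
time_s: 14.28
tool_pos: [460.9, -0.8, 91.7]
ee_rot: [0.78, 0.206, 0.524, -0.274]
force: [1.8, -6.4, -1.8]
gripper_width: 0.1
grip_force: 2.6
shift cm now-axes [ 0.024  2.453 -1.5  ] target-axes [ 0.018  2.452 -1.501] turn [ 0.001  0.    -0.003] | t 14.275
box axes in tool cols(x,y,lidz): [array([0.368, 0.532, 0.763]), array([-0.002, -0.82 ,  0.572]), array([ 0.93 , -0.212, -0.301])]
force box frame [ 1.191 -6.54  -1.804]
```

```bash
python3 -m creep '{"targets": [[[0,-0.17,0.12,0,0,0],[0,-0.17,0.12,0,0,0],[0,0,0,0,0,0]]]}' 1;  python3 go.py -42 12 28 .375
```

```text
time_s: 14.65
tool_pos: [460.7, 3.2, 91.8]
ee_rot: [0.78, 0.205, 0.524, -0.274]
force: [-0.3, -6.5, -0.2]
gripper_width: -0.1
grip_force: 2.9
shift cm now-axes [ 0.008  2.778 -1.731] target-axes [ 0.001  2.776 -1.734] turn [ 0.001  0.    -0.003] | t 14.65
box axes in tool cols(x,y,lidz): [array([0.368, 0.531, 0.763]), array([-0.002, -0.82 ,  0.572]), array([ 0.93 , -0.212, -0.3  ])]
force box frame [-0.894 -6.468 -0.153]
```

```bash
python3 -m creep '{"targets": [[[0,-0.17,0.12,0,0,0],[0,-0.13,0.09,0,0,0],[0,0,0,0,0,0]]]}' 1;  python3 go.py -42 40 28 .375;python3 go.py -42 40 30 .45
python3 - <<'E'
from h import *
a=[camera(n)["color"][...,::-1] for n in("scene","wrist")]
cv2.imwrite("pics/push.png",np.vstack([cv2.resize(a[0][165:235,260:400],(600,300),interpolation=3),cv2.resize(a[1][180:380,160:560],(600,300),interpolation=3)]))
E
```

```text
time_s: 15.02
tool_pos: [460.3, 6.8, 91.9]
ee_rot: [0.78, 0.205, 0.524, -0.274]
force: [0.2, -7.5, 0.9]
gripper_width: 0.5
grip_force: 3.0
shift cm now-axes [-0.005  0.781 -0.336] target-axes [-0.007  0.781 -0.337] turn [ 0.001 -0.    -0.003] | t 15.025
box axes in tool cols(x,y,lidz): [array([0.368, 0.531, 0.763]), array([-0.002, -0.82 ,  0.572]), array([ 0.93 , -0.212, -0.3  ])]
force box frame [-0.473 -7.5    0.942]
shift cm now-axes [ 1.459  0.706 -0.438] target-axes [ 1.456  0.647 -0.529] turn [ 0.001 -0.062  0.04 ] | t 15.025
box axes in tool cols(x,y,lidz): [array([0.368, 0.531, 0.763]), array([-0.002, -0.82 ,  0.572]), array([ 0.93 , -0.212, -0.3  ])]
force box frame [-0.473 -7.5    0.942]
```

View pics/push.png

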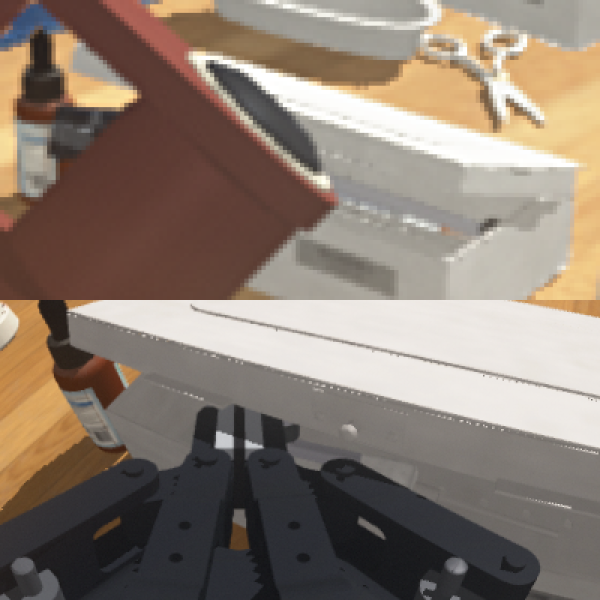

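The closed tips are seated under the skirt at (235,425), holding the catch aside at 7.5 N. I'll raise to contact, then follow the lid arc.

```bash
cat > arc.py <<'E'
from ik import *
np.set_printoptions(precision=4,suppress=True)
for d in(.025,.05,.1):
    A,RA=lidpose((-43.6,48.3,30),.40,.61,0);B,RB=lidpose((-43.6,48.3,30),.40+d,.61,0)
    print(d,RA.inv().apply(B-A)/10,(RA.inv()*RB).as_rotvec())
E
python3 arc.py; python3 -m creep '{"targets": [[[0.2,0,0,0,0,0],[0.2,0,0,0,0,0],[0,0,0,0,0,0]]]}' 1
```

```text
0.025 [ 0.4243 -0.0299 -0.0428] [-0.     -0.0205  0.0143]
0.05 [ 0.8497 -0.0537 -0.0769] [ 0.     -0.041   0.0286]
0.1 [ 1.703  -0.083  -0.1188] [-0.     -0.082   0.0573]
time_s: 15.5
tool_pos: [460.5, 7.9, 94.4]
ee_rot: [0.78, 0.206, 0.523, -0.275]
force: [-2.9, -6.7, -2.2]
gripper_width: 0.2
grip_force: 2.9
```

```bash
python3 -m creep '{"targets": [[[0.42,-0.03,-0.04,0,-0.0205,0.0143],[0,0,0,0,0,0]]]}' 1
```

```text
time_s: 15.75
tool_pos: [461.3, 8.4, 98.4]
ee_rot: [0.787, 0.204, 0.512, -0.277]
force: [-2.6, -6.1, -1.8]
gripper_width: 0.1
grip_force: 2.9
```

```bash
python3 -m creep '{"targets": [[[0.42,-0.03,-0.04,0,-0.0205,0.0143],[0,0,0,0,0,0]]]}' 1
```

```text
time_s: 16.0
tool_pos: [462.4, 8.5, 102.4]
ee_rot: [0.794, 0.201, 0.502, -0.278]
force: [-3.8, -6.0, -2.0]
gripper_width: 0.0
grip_force: 3.1
```

```bash
python3 -m creep '{"targets": [[[0.42,-0.03,-0.04,0,-0.0205,0.0143],[0,0,0,0,0,0]]]}' 1
```

```text
time_s: 16.25
tool_pos: [463.7, 8.7, 106.5]
ee_rot: [0.8, 0.198, 0.492, -0.28]
force: [-2.7, -6.1, -2.2]
gripper_width: 0.1
grip_force: 3.1
```

```bash
python3 -m creep '{"targets": [[[0.42,-0.03,-0.04,0,-0.0205,0.0143],[0,0,0,0,0,0]]]}' 1
```

```text
time_s: 16.5
tool_pos: [465.1, 8.8, 110.4]
ee_rot: [0.807, 0.195, 0.482, -0.282]
force: [-3.9, -5.5, -0.6]
gripper_width: 0.2
grip_force: 3.2
```

```bash
python3 -m creep '{"targets": [[[0.42,-0.03,-0.04,0,-0.0205,0.0143],[0,0,0,0,0,0]]]}' 1; python3 fit.py|tail -5 2>&1
```

```text
time_s: 16.75
tool_pos: [466.5, 9.0, 114.4]
ee_rot: [0.813, 0.192, 0.472, -0.283]
force: [-2.7, -5.9, -1.9]
gripper_width: 0.1
grip_force: 3.3
  return _methods._mean(a, axis=axis, dtype=dtype,
  ret = ret.dtype.type(ret / rcount)
Traceback (most recent call last):
  File "fit.py", line 33, in <module>
    r=minimize(cost,[555,6.5,yaw,.39],method="Nelder-Mead",options=dict(initial_simplex=np.array([[555,6.5,yaw,.39],[565,6.5,yaw,.39],[555,16,yaw,.39],[555,6.5,yaw+.08,.39],[555,6.5,yaw,.42]]),maxiter=250))
  File "fit.py", line 29, in cost
    return sum(np.abs(render(C[n],p)-M[n][110:310,200:500]).sum() for n in C)
  File "fit.py", line 29, in <genexpr>
    return sum(np.abs(render(C[n],p)-M[n][110:310,200:500]).sum() for n in C)
                                     ~~~~^^^^^^^^^^^^^^^^^
IndexError: invalid index to scalar variable.
```

```bash
cat > th.py <<'E'
import ast
src=open("fit.py").read().split('if __name__')[0]
a=src.index("for n in C:\n");b=src.index("def proj")
exec((src[:a]+src[b:]))
p0=np.load("p.npy")
c=C["side"];g=cv2.cvtColor(c["color"],cv2.COLOR_RGB2GRAY).astype(np.float32);b=cv2.GaussianBlur(g,(0,0),1.2)
G=np.minimum(np.hypot(cv2.Sobel(b,5,1,0),cv2.Sobel(b,5,0,1)),60)
r=[]
for th in np.arange(.3,1.88,.01):
    L=parts([*p0[:3],th])[1];t=0
    for i,j in((0,4),(1,5),(0,1),(1,3),(5,7)):
        q=proj(c,np.linspace(L[i],L[j],80)).astype(np.float32);t+=cv2.remap(G,q[:,0][None],q[:,1][None],1).mean()
    r.append((t,th))
r.sort(reverse=True);print([(round(float(t)),round(float(x),2)) for t,x in r[:6]])
E
python3 th.py
```

```text
[(263, 0.49), (263, 0.48), (260, 0.47), (260, 0.5), (256, 0.46), (249, 0.45)]
```

Lid at about 0.485 rad, up 0.11, with no spike in force: it's free. I'll carry on up the arc.

```bash
python3 -m creep '{"targets": [[[0.42,-0.03,-0.04,0,-0.0205,0.0143],[0.42,-0.03,-0.04,0,-0.0205,0.0143],[0,0,0,0,0,0]]]}' 1
```

```text
time_s: 18.32
tool_pos: [469.8, 9.3, 122.3]
ee_rot: [0.825, 0.187, 0.451, -0.286]
force: [-3.9, -4.9, -0.5]
gripper_width: 0.1
grip_force: 3.2
```

```bash
python3 -m creep '{"targets": [[[0.42,-0.03,-0.04,0,-0.0205,0.0143],[0.42,-0.03,-0.04,0,-0.0205,0.0143],[0.42,-0.03,-0.04,0,-0.0205,0.0143],[0.42,-0.03,-0.04,0,-0.0205,0.0143],[0,0,0,0,0,0]]]}' 1; python3 th.py
```

```text
time_s: 18.95
tool_pos: [477.4, 10.0, 137.4]
ee_rot: [0.848, 0.175, 0.408, -0.291]
force: [-4.2, -5.5, 0.3]
gripper_width: 0.1
grip_force: 3.4
[(263, 0.63), (262, 0.62), (262, 0.64), (259, 0.61), (254, 0.6), (251, 0.65)]
```

```bash
python3 -m creep '{"targets": [[[0.85,-0.05,-0.08,0,-0.041,0.0286],[0.85,-0.05,-0.08,0,-0.041,0.0286],[0.85,-0.05,-0.08,0,-0.041,0.0286],[0.85,-0.05,-0.08,0,-0.041,0.0286],[0,0,0,0,0,0]]]}' 1; python3 th.py
```

```text
time_s: 19.68
tool_pos: [497.5, 11.8, 166.1]
ee_rot: [0.886, 0.15, 0.32, -0.299]
force: [-3.6, -4.8, 3.4]
gripper_width: 0.2
grip_force: 3.0
[(245, 0.83), (242, 0.82), (240, 0.84), (234, 0.81), (232, 0.85), (226, 0.9)]
```

```bash
python3 -m creep '{"targets": [[[0.85,-0.05,-0.08,0,-0.041,0.0286],[0.85,-0.05,-0.08,0,-0.041,0.0286],[0.85,-0.05,-0.08,0,-0.041,0.0286],[0.85,-0.05,-0.08,0,-0.041,0.0286],[0.85,-0.05,-0.08,0,-0.041,0.0286],[0.85,-0.05,-0.08,0,-0.041,0.0286],[0,0,0,0,0,0]]]}' 1; python3 th.py; python3 arc.py; python3 go.py -43.6 48.3 30 1.13
```

```text
time_s: 20.65
tool_pos: [536.4, 15.2, 199.3]
ee_rot: [0.928, 0.109, 0.182, -0.305]
force: [-3.6, -2.9, 3.3]
gripper_width: -0.0
grip_force: 3.0
[(150, 1.14), (149, 1.15), (148, 1.13), (146, 1.16), (145, 1.12), (144, 1.56)]
0.025 [ 0.4243 -0.0299 -0.0428] [-0.     -0.0205  0.0143]
0.05 [ 0.8497 -0.0537 -0.0769] [ 0.     -0.041   0.0286]
0.1 [ 1.703  -0.083  -0.1188] [-0.     -0.082   0.0573]
shift cm now-axes [-0.358  0.169  0.066] target-axes [-0.361  0.165  0.06 ] turn [-0.005  0.02  -0.012] | t 20.75
box axes in tool cols(x,y,lidz): [array([0.914, 0.235, 0.331]), array([ 0.002, -0.817,  0.577]), array([ 0.406, -0.526, -0.747])]
force box frame [-4.28  -3.342  6.426]
```

```bash
python3 -m creep '{"targets": [[[0.85,-0.05,-0.08,0,-0.041,0.0286],[0.85,-0.05,-0.08,0,-0.041,0.0286],[0.85,-0.05,-0.08,0,-0.041,0.0286],[0.85,-0.05,-0.08,0,-0.041,0.0286],[0,0,0,0,0,0]]]}' 1; python3 th.py
```

```text
time_s: 21.38
tool_pos: [567.3, 17.9, 214.6]
ee_rot: [0.945, 0.08, 0.089, -0.305]
force: [-2.4, -1.7, 5.8]
gripper_width: 0.2
grip_force: 3.0
[(188, 1.34), (188, 1.33), (186, 1.32), (184, 1.35), (181, 1.31), (173, 1.3)]
```

```bash
python3 -m creep '{"targets": [[[0.85,-0.05,-0.08,0,-0.041,0.0286],[0.85,-0.05,-0.08,0,-0.041,0.0286],[0.85,-0.05,-0.08,0,-0.041,0.0286],[0.85,-0.05,-0.08,0,-0.041,0.0286],[0.85,-0.05,-0.08,0,-0.041,0.0286],[0,0,0,0,0,0]]]}' 1; python3 th.py; python3 go.py -43.6 48.3 30 1.6
```

```text
time_s: 22.22
tool_pos: [609.1, 21.5, 224.5]
ee_rot: [0.952, 0.043, -0.03, -0.301]
force: [-1.2, -2.3, 6.5]
gripper_width: -0.2
grip_force: 3.0
[(192, 1.58), (191, 1.59), (191, 1.57), (186, 1.56), (185, 1.6), (179, 1.55)]
shift cm now-axes [-0.045  0.116  0.121] target-axes [-0.045  0.115  0.121] turn [-0.003  0.002  0.002] | t 22.325
box axes in tool cols(x,y,lidz): [array([ 1.   , -0.015, -0.026]), array([ 0.003, -0.818,  0.576]), array([-0.03 , -0.575, -0.817])]
force box frame [-0.898 -1.887  6.901]
```

Lid at about 1.58 rad. Now I'll withdraw toward the robot, then up.

```bash
python3 -m creep '{"targets": [[[-0.5,0.2,-0.15,0,0,0],[-1,0.2,-0.15,0,0,0],[-2,0,0,0,0,0],[-4,0,0,0,0,0],[-4,0,0,0,0,0],[-2,0,-3,0,0,0],[0,0,-4,0,0,0],[0,0,0,0,0,0],[0,0,0,0,0,0]]]}' 1; python3 th.py
python3 - <<'E'
from h import *
a=[camera(n)["color"][...,::-1] for n in("scene","side")]
cv2.imwrite("pics/end.png",np.hstack([cv2.resize(x[120:300,220:460],(400,300),interpolation=3) for x in a]))
E
```

```text
time_s: 23.45
tool_pos: [480.0, -36.3, 284.1]
ee_rot: [0.952, 0.042, -0.03, -0.301]
force: [0.3, 0.1, 0.4]
gripper_width: 0.1
grip_force: 0.0
[(215, 1.39), (213, 1.38), (211, 1.4), (207, 1.37), (200, 1.41), (197, 1.36)]
```

View pics/end.png

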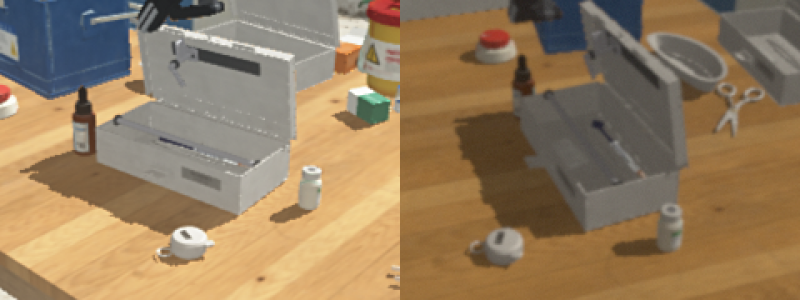

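The lid now stands at about 1.39 rad; the paddle dragged it back a little as I left. The vial, dropper and counter look undisturbed. I'll push the skirt further back, to the right of the catch.

```bash
python3 -m creep '{"targets": [[[0.1,1.8,2.53,0,0,0],[0.1,1.8,2.53,0,0,0],[3,0,0,0,0,0],[3,0,0,0,0,0],[2.5,0,0,0,0,0],[0,0,0,0,0,0],[0,0,0,0,0,0]]]}' 1; python3 th.py
```

```text
time_s: 24.52
tool_pos: [564.5, -28.5, 219.9]
ee_rot: [0.952, 0.042, -0.031, -0.301]
force: [0.0, 0.7, -0.7]
gripper_width: -0.1
grip_force: 0.0
[(191, 1.39), (189, 1.38), (188, 1.4), (183, 1.37), (178, 1.41), (175, 1.36)]
```

```bash
python3 -m creep '{"targets": [[[0.6,0,0,0,0,0],[0.6,0,0,0,0,0],[0.6,0,0,0,0,0],[0.6,0,0,0,0,0],[0,0,0,0,0,0]]]}' 1; python3 th.py
```

```text
time_s: 25.25
tool_pos: [589.6, -26.4, 219.8]
ee_rot: [0.952, 0.042, -0.03, -0.3]
force: [-0.8, 0.7, -0.1]
gripper_width: -0.0
grip_force: 0.0
[(202, 1.39), (201, 1.4), (199, 1.38), (195, 1.41), (194, 1.37), (187, 1.42)]
```

```bash
python3 -m creep '{"targets": [[[0.5,0,0,0,0,0],[0.5,0,0,0,0,0],[0.5,0,0,0,0,0],[0,0,0,0,0,0]]]}' 1; python3 th.py
```

```text
time_s: 25.85
tool_pos: [605.2, -24.9, 220.9]
ee_rot: [0.952, 0.042, -0.028, -0.301]
force: [-2.0, 1.0, 4.5]
gripper_width: -0.0
grip_force: 0.4
[(199, 1.52), (199, 1.51), (198, 1.53), (195, 1.5), (194, 1.54), (190, 1.49)]
```

```bash
python3 -m creep '{"targets": [[[0.6,0,0,0,0,0],[0.6,0,0,0,0,0],[0.6,0,0,0,0,0],[0.6,0,0,0,0,0],[0,0,0,0,0,0]]]}' 1; python3 th.py
```

```text
time_s: 26.58
tool_pos: [629.9, -22.5, 221.2]
ee_rot: [0.952, 0.043, -0.027, -0.301]
force: [0.8, 0.3, 6.1]
gripper_width: 0.0
grip_force: 0.3
[(188, 1.71), (188, 1.72), (186, 1.7), (185, 1.73), (182, 1.69), (180, 1.74)]
```

```bash
python3 -m creep '{"targets": [[[-0.3,-0.1,-0.15,0,0,0],[-1,-0.1,-0.15,0,0,0],[-3,0,0,0,0,0],[-5,0,0,0,0,0],[-5,0,0,0,0,0],[0,-2,-3,0,0,0],[0,0,0,0,0,0],[0,0,0,0,0,0],[0,0,0,0,0,0]]]}' 1; python3 th.py; python3 a.py | grep -A3 -E "^(vial|counter|dropper)"
```

```text
time_s: 27.8
tool_pos: [486.9, -37.4, 261.8]
ee_rot: [0.952, 0.042, -0.03, -0.301]
force: [0.2, 0.0, -0.2]
gripper_width: -0.3
grip_force: 0.0
[(197, 1.72), (196, 1.71), (195, 1.73), (192, 1.7), (189, 1.74), (186, 1.69)]
vial scene [(array([404., 243.]), 0.65)]
vial side [(array([382., 265.]), 0.94)]
    [ 603.5 -152.7   -6.4] [np.float64(1.27381890385314), np.float64(1.273818903853155)]
dropper scene [(array([271., 213.]), 0.97)]
dropper side [(array([295., 190.]), 0.83)]
    [507.4 163.6  -6. ] [np.float64(1.357814547048792), np.float64(1.3578145470486749)]
counter scene [(array([327., 269.]), 0.81)]
counter side [(array([280., 272.]), 0.97)]
    [ 415.4 -105.7   -5.7] [np.float64(2.6173028069096063), np.float64(2.6173028069095374)]
keeper scene [(array([329., 204.]), 0.73), (array([327., 270.]), 0.52)]
keeper side [(array([325., 203.]), 0.56)]
```

The lid stands at about 1.72 rad by itself, the arm is clear of everything, and the bystanders are where they were, within measurement noise.

```bash
python3 -c "
from rig import close_job;print(close_job())"
```

```text
the job is handed in; nothing more can be done
None
```

The job is handed in: I held the catch aside, lifted the lid clear, and it now stands open by itself at about 1.7 rad with the arm clear; the vial, dropper bottle and counter showed no visible movement, and the judge's verdict was not shown.

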